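# Push the wood block into the corner of the fence and the red stop

### The arm

A 6-joint arm with a two-finger parallel gripper is mounted at the origin on a cart in front of the work surface, level with it; the furniture and walls round the work are solid. World frame = base frame: x ahead of the robot, y to its left, z up, the work surface at z = 0. Lengths are in mm, angles in degrees, forces in N, time in s.
With the tool pointing down it reaches from about 300 to 775 mm from the base axis. Payload 14.6 kg.
Tool frame: the origin (TCP) lies on the centre line of the jaws, within the pads' length; the fingertips stand finger_overhang ahead of it and the grasp point (between the pads) lies 11 mm behind it (finger_overhang is the distance from the TCP to the fingertips, in mm); z points along the fingers, y is the line along which they close (so a half turn about z gives the same grasp; the last joint's range is limited). The gripper opens to 94 mm and grips with 3 to 60 N. Pads are 16 mm wide; open, the fingers measure 119 mm over their backs; the gripper's body (75 mm by 177 mm) begins 78 mm behind the grasp point.
Start: joints at [-79.618, 17.183, 87.147, -0, 75.671, -3.816], TCP at [134.893, -533.191, 179.646] pointing down, gripper open.
Joint ranges: [-173.82, 173.82], [-45.26, 126.66], [13.44, 144.39], [-59.66, 239.66], [0, 175.72], [-146.38, 146.38]. Speed limits (degrees/s): [127.2, 127.2, 147.25, 180, 180, 180].

### API

Orientations are given as a 3x3 rotation matrix whose columns are the frame's x, y, z axes.
In Python, from plant import observe, camera, camera_info, job_done, finger_overhang gives the robot as it stands.
- The arm moves only by the shell command python3 -m creep 'ROWS'. ROWS is JSON, a list of rows, each a list of 5 numbers: the shift along the tool's x, y, z in cm, then the turn about the tool's z in degrees, then the closure, from 0 (fully open) to 1 (shut). In form: [[x, y, z, roll, fingers], ...]. A call has 1 to 20 rows; each row is the pose to reach, as a shift and turn from the pose commanded when the call began, along the tool's axes at that moment; what a row does not reach only later rows make up. A row lasts 1/8 s, in which the tool goes at most 62.5 mm and 10.7 degrees, less where a joint would pass 70% of its speed; a pose out of reach is approached as far as the arm can. A call with a gripper value outside its range is refused whole. The fingers move at their own pace and stop on an object; the grip force is fixed at half the most. Time passes only in rows, so rows that repeat a pose let the fingers close. It gives the time, the measured TCP pose, the force, the opening and the grip force at its end, in the units of the state.
- observe(): the state, without advancing time (a new reading comes with each control period).
- camera(name): name is "scene" or "top" or "wrist"; returns the picture (384x512x3 uint8, red, green, blue); there is no depth.
- camera_info(name): a dict with "mtx" (3x3 intrinsics, pixels), "cam_to_world" (4x4, takes a point from camera to world coordinates). Camera axes: x right, y down, z forward; pixel columns grow to the right and rows downward; lengths in mm; the calibration is good to about 2 mm. A picture is of the moment at which its call begins: read the wrist's pose just before it. camera_info takes no time and is no camera call; for the wrist camera it gives the pose at the moment of the call.
- job_done(): hands the job in; it is judged then, once.
The state is a dict: "t": time; "joint_pos": joint angles; "qvel": joint speeds; "tau": joint torques, N m; "ee_pos": TCP position; "orientation": TCP orientation; "ft_force": force on the tool from outside, world axes, zero at the start; "moment": the same for the moment, N m; "opening": opening from 0.0 (shut) to 1.0 (fully open); "grasp_force": force on a finger pad.
Only numpy, scipy, OpenCV 4.12 (cv2) and the standard library are available. Lean on these libraries where they do the work, as an engineer would, in place of code of your own. Each camera call takes 0.05 s, during which the arm holds its last target. There are 200 camera calls.

### The job

Push the wooden block that lies in front of the aluminium fence along the table with the fingers, never lifting it off the table, until one of its long sides lies flush against that fence and its end touches the stop with the red knob, ready for marking out. Leave the tin, the carton and the brass weight alone.

Things in the scene. Friction and masses are not known exactly. Their poses are not given: they have to be found in the camera images.
- wood_block: Plain wooden block, loose on the table: 90 mm long (its x), 66 mm wide (its y), 42 mm high, about 0.25 kg. Origin at the centre of its underside, z up. Its centre starts 95 to 140 mm in front of the fence face, near mid-fence (within 20 mm), between the stops, a long side turned roughly (within 0.35 rad) towards the fence.
- fence: Aluminium bar 336 mm long, 30 deep, 30 high, fixed to the table. Origin on the table at mid-length, at the foot of its upright working face (towards the robot). y runs along the face; x points away from the robot into the bar (x = 0 to 30 mm, feet behind to 56 mm); x < 0 is the free table in front. The block is flush with its centre at x = -33 mm and its own x axis parallel to this y.
- stop_red: Fixed stop with red saddle and red knob near one end of the fence (left or right varies). Axes as the fence; origin on the table at the fence's face, mid-arm. Steel arm y = -8 to 8 mm, x = -45 to 0, 29 mm high; saddle 20 mm wide, x = -32 to 30, top 39 mm; knob 26 mm wide, top 53 mm. The block, on the side towards mid-fence, touches it with its centre 53 mm from this origin along y.
- stop_black: Identical fixed end stop with black saddle and black knob near the other end of the fence; not the one to use. The free length of fence between the two stops' arms is 276 to 296 mm.
- tin: Green round tin with white lid, 59 mm diameter, 30 mm high, loose; origin at the centre of its underside. Bystander to the right of the work.
- fuse_carton: Small white and red carton, 40 x 62 x 24 mm high, loose; origin at the centre of its underside. Bystander to the right of the fence.
- weight: Pale brass cylindrical weight with a knob on top, 28 mm diameter, 46 mm high, loose; origin at the centre of its underside. Bystander behind the fence.
Mind the look-alikes: they are no part of the job. What is shaped like the wood_block but purple or turquoise is not meant. Of the things that look like the stop_red, the larger one is meant.

How it is judged (in metres and radians):
At the end, for the whole second after the job is handed in: The block stands flat and at rest on the table between the stops, a long side within 3 mm of the fence's face and parallel to it within 2 degrees, and its end within 3 mm of the arm of the red stop (x of wood_block in the frame of fence between -0.036 and -0.03 m and angle between the x axis of wood_block and the y axis of fence, either way round below 0.035 rad and (y of wood_block in the frame of stop_red between 0.049 and 0.056 m or y of wood_block in the frame of stop_red between -0.056 and -0.049 m) and y of wood_block in the frame of fence between -0.12 and 0.12 m and height (world z) of wood_block below 0.003 m and angle between wood_block's own z axis and vertical below 0.03 rad and linear speed of wood_block below 0.01 m/s); the robot touches nothing.
It fails at once if the block is lifted off the table (more than 8 mm) (height (world z) of wood_block above 0.008 m).
It fails at once if the block is tipped (more than about 9 degrees) (angle between wood_block's own z axis and vertical above 0.15 rad).
It fails at once if the tin is shifted more than 10 mm (distance of tin from where it was at the start of the episode above 0.01 m).
It fails at once if the carton is shifted more than 10 mm (distance of fuse_carton from where it was at the start of the episode above 0.01 m).
It fails at once if the brass weight is shifted more than 10 mm (distance of weight from where it was at the start of the episode above 0.01 m).
It also fails if it takes over 48 s, if anything falls off the work surface, if the arm or the gripper's body presses on something with over 40 N, if the wrist force passes 120 N, or if a joint passes its speed limit or range.

## Working session

There is one attempt and no reset: what is moved stays moved. The work goes in short steps, Python scripts to look and compute and a shell command to move; the robot and the scene stay as the last step left them, time stands still between calls to the robot, and variables do not carry over. Pictures are saved under pics/ and viewed, at most 10 in all, crops included, and the job is handed in when it is done.

```bash
mkdir -p pics; python3 - <<'E'
from plant import *
import cv2
print(finger_overhang if not callable(finger_overhang) else finger_overhang())
s=observe();print(s['t'],s['ee_pos'],s['orientation'],s['opening'])
for n in('top','scene'):
    cv2.imwrite(f'pics/{n}0.png',cv2.resize(camera(n)[:,:,::-1],None,fx=1.5,fy=1.5));i=camera_info(n);print(n,i['mtx'],i['cam_to_world'])
E
```

```text
8.0
0.0 [ 134.81421988 -532.91409114  179.08318196] [[ 9.69462173e-01  2.45240787e-01 -2.28238544e-04]
 [ 2.45240884e-01 -9.69461479e-01  1.16165656e-03]
 [ 6.36170932e-05 -1.18215552e-03 -9.99999299e-01]] 0.9988938805575199
top [[424.92007429   0.         251.93130046]
 [  0.         424.92007429 187.38633909]
 [  0.           0.           1.        ]] [[ 2.25876948e-02 -9.85173677e-01  1.70066524e-01  3.37661782e+02]
 [-9.99733503e-01 -2.30692635e-02 -8.55876453e-04 -3.40106055e+02]
 [ 4.76649641e-03 -1.70001869e-01 -9.85432212e-01  1.06120466e+03]
 [ 0.00000000e+00  0.00000000e+00  0.00000000e+00  1.00000000e+00]]
scene [[447.59573367   0.         259.16427541]
 [  0.         447.59573367 195.34310837]
 [  0.           0.           1.        ]] [[ 8.17617877e-01 -3.57760416e-01  4.51119155e-01  1.34360668e+02]
 [-5.75394808e-01 -4.79770070e-01  6.62375645e-01 -9.20858275e+02]
 [-2.05383174e-02 -8.01141788e-01 -5.98122072e-01  5.62210355e+02]
 [ 0.00000000e+00  0.00000000e+00  0.00000000e+00  1.00000000e+00]]
```

View pics/top0.png

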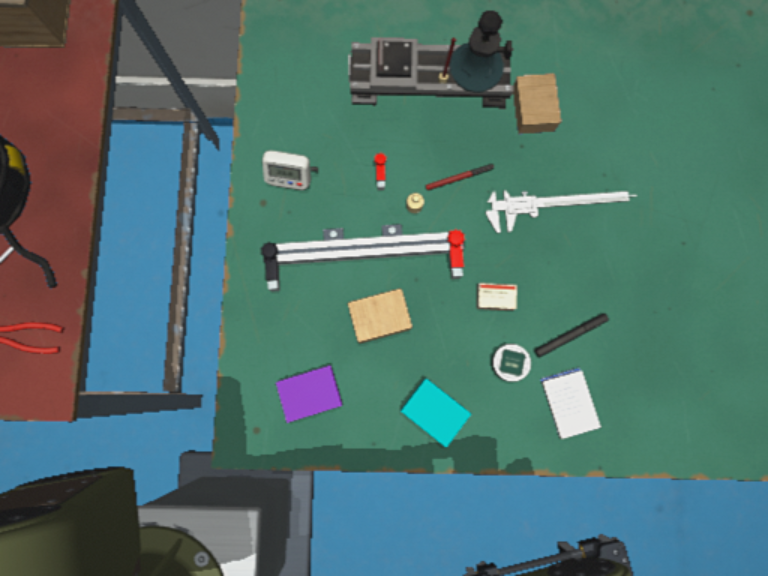

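View pics/scene0.png

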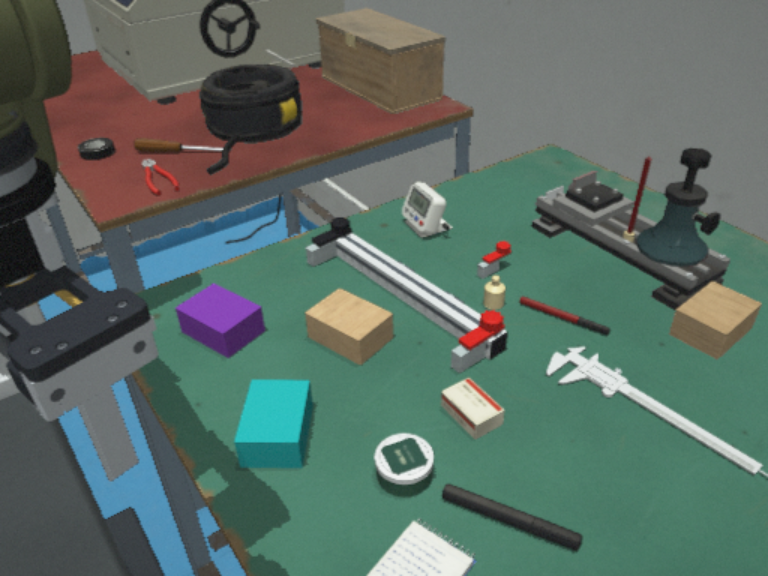

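The top view shows the wood block at (380,316), the fence from (270,255) to (457,240), and the big red stop at (457,252), at the fence end on the robot's right. Look-alikes:
- The purple block at (309,393) and the turquoise block at (436,411).
- A wooden box at (538,103), by the stand.
- A small red stop at (380,168).

I choose the wood block in front of the fence and the large red stop on the bar.

```bash
cat > h.py <<'E'
from plant import *
import cv2, numpy as np
def ray(n,uv,z):
    i=camera_info(n);M=np.array(i['cam_to_world']);K=np.array(i['mtx'])
    uv=np.atleast_2d(uv).astype(float);d=np.c_[uv,np.ones(len(uv))]@np.linalg.inv(K).T@M[:3,:3].T
    o=M[:3,3];return (o+d*((z-o[2])/d[:,2])[:,None])[:,:2]
def blobs(img,lo,hi,roi,minA=30):
    h=cv2.cvtColor(img,cv2.COLOR_RGB2HSV);m=cv2.inRange(h,lo,hi);r=np.zeros_like(m);x0,y0,x1,y1=roi;r[y0:y1,x0:x1]=m[y0:y1,x0:x1]
    c=cv2.findContours(r,cv2.RETR_EXTERNAL,cv2.CHAIN_APPROX_NONE)[0]
    return sorted([k for k in c if cv2.contourArea(k)>minA],key=cv2.contourArea)[::-1]
E
python3 - <<'E'
from h import *
im=camera('top')
def rect(c,z):
    p=ray('top',c[:,0]+0.0,z);r=cv2.minAreaRect(p.astype(np.float32));return np.round(r[0],1),np.round(r[1],1),round(r[2],2)
for nm,lo,hi,roi,z in [('block',(10,60,90),(25,200,255),(210,180,290,240),42),('red',(0,180,100),(8,255,255),(285,145,320,190),39),('white',(0,0,170),(180,40,255),(165,145,320,200),30),('carton',(0,0,150),(30,90,255),(310,180,350,212),24),('tin',(0,0,150),(180,60,255),(320,220,360,262),30)]:
    for c in blobs(im,lo,hi,roi)[:4]: print(nm,rect(c,z),cv2.contourArea(c))
crop=im[140:235,165:355]
cv2.imwrite('pics/crop.png',cv2.resize(crop[:,:,::-1],None,fx=4,fy=4,interpolation=cv2.INTER_NEAREST))
E
```

```text
block (array([ 458.7, -344.6]), array([68.5, 90.4]), 16.54) 989.5
red (array([ 573.1, -466.8]), array([60.7, 22.3]), 0.01) 163.5
white (array([ 564.8, -315.5]), array([ 11.8, 283.9]), 5.33) 414.5
white (array([ 582.7, -312.9]), array([ 11.3, 284.6]), 5.35) 375.5
carton (array([ 496. , -538.1]), array([37.4, 62.8]), 1.33) 251.5
tin (array([ 389.6, -558.8]), array([57.5, 58.5]), 1.3) 459.5
```

View pics/crop.png

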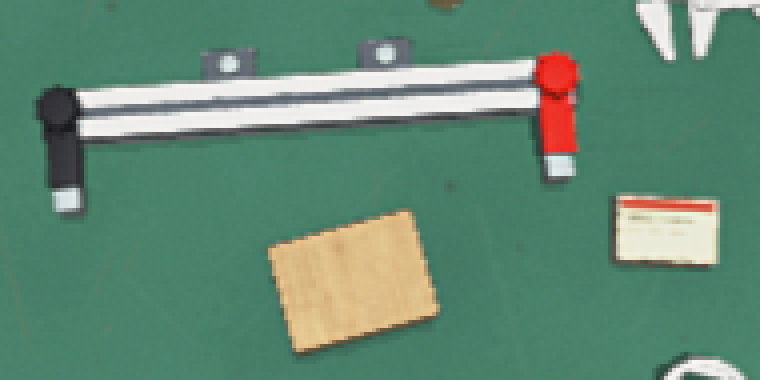

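The crop shows the block's corners at about (270,245), (410,212), (438,313) and (297,352). The large red stop is on the fence at (558,120), and the carton stays clear to its right. In the fence frame (yaw 5.33°, face foot at (558.8, −315.6)) the block centre is at (−102, −20), yawed 11°. The target is (−33, −99). The sizes agree with the given ones.

I'll approach behind the block with the fingers about 50 mm apart.

```bash
python3 -m creep '[[4,-1.5,0,1.5,0.47],[8,-3,0,3,0.47],[12,-4.5,0,4.5,0.47],[16,-6,0,6,0.47],[20,-7.5,0,7.5,0.47],[24,-9,0,8.9,0.47],[27,-10.2,0,8.9,0.47],[29.5,-11.3,0,8.9,0.47],[29.5,-11.3,4,8.9,0.47],[29.5,-11.3,8,8.9,0.47],[29.5,-11.3,12,8.9,0.47],[29.5,-11.3,12,8.9,0.47],[29.5,-11.3,12,8.9,0.47]]'
python3 - <<'E'
from h import *
s=observe();print(s['t'],s['ee_pos'],s['orientation'].round(4) if hasattr(s['orientation'],'round') else s['orientation'],s['opening'],s['ft_force'])
cv2.imwrite('pics/top1.png',cv2.resize(camera('top')[:,:,::-1][130:290,150:370],None,fx=3,fy=3))
E
```

```text
t: 1.78
ee_pos: [393.7, -351.9, 61.2]
orientation: [[0.996, 0.092, 0.001], [0.092, -0.996, -0.001], [0.001, 0.001, -1.0]]
ft_force: [0.6, -0.2, 0.8]
opening: 0.528
grasp_force: 0.0
1.775 [ 393.69330003 -351.85260182   61.16869098] [[ 0.9957  0.0923  0.0011]
 [ 0.0923 -0.9957 -0.0012]
 [ 0.001   0.0013 -1.    ]] 0.5279924473934545 [ 0.61991352 -0.15456054  0.80917802]
```

View pics/top1.png

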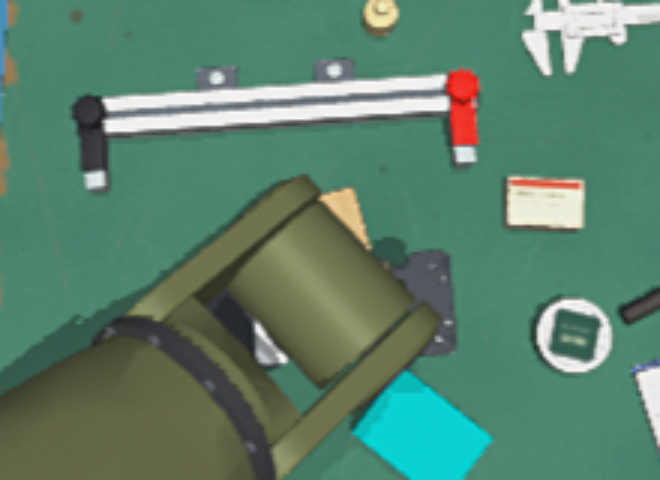

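The arm now hides the block, and the fingers are descending behind it at about (270,345). I'll descend and push to just short of the fence.

```bash
python3 -m creep '[[0,0,2,0,0.47],[0,0,4.1,0,0.47],[0,0,4.1,0,0.47],[1,0,4.1,0,0.47],[1.7,0,4.1,0,0.47],[2.3,0,4.1,0,0.47],[2.9,0,4.1,0,0.47],[3.5,0,4.1,0,0.47],[4.1,0,4.1,0,0.47],[4.7,0,4.1,0,0.47],[5.3,0,4.1,0,0.47],[5.9,0,4.1,0,0.47],[6.5,0,4.1,0,0.47],[7.1,0,4.1,0,0.47],[7.6,0,4.1,0,0.47],[8.1,0,4.1,0,0.47],[8.5,0,4.1,0,0.47],[8.8,0,4.1,0,0.47],[8.8,0,4.1,0,0.47]]'
python3 - <<'E'
from h import *
cv2.imwrite('pics/sc1.png',cv2.resize(camera('scene')[:,:,::-1][100:300,120:400],None,fx=2.5,fy=2.5))
E
```

```text
t: 4.2
ee_pos: [480.9, -343.1, 18.6]
orientation: [[0.996, 0.092, 0.0], [0.092, -0.996, 0.0], [0.0, -0.0, -1.0]]
ft_force: [0.4, 0.3, 0.4]
opening: 0.528
grasp_force: 0.0
```

View pics/sc1.png

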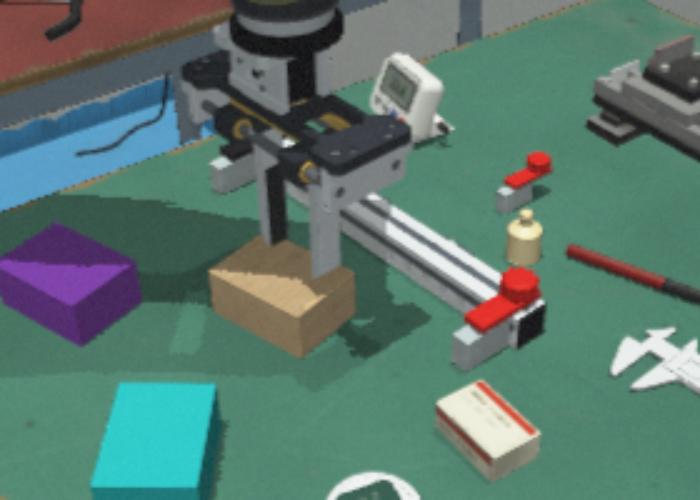

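The block at (282,295) looks close to where it started, and the fingers seem to stand on its fence side. I'll check this by projection.

```bash
python3 - <<'E'
from h import *
s=observe();print(s['ee_pos'],s['ft_force'])
def proj(n,p):
    i=camera_info(n);M=np.linalg.inv(np.array(i['cam_to_world']));q=M[:3,:3]@p+M[:3,3];q=np.array(i['mtx'])@q;return q[:2]/q[2]
R=np.array(s['orientation']);T=np.array(s['ee_pos'])
for off in ([0,-31,-40],[0,31,-40],[0,0,-40],[0,31,8]): print('finger',off,(proj('scene',T+R@off)-[120,100])*2.5)
im=camera('scene')
for c in blobs(im,(10,50,60),(25,200,255),(190,190,280,250))[:2]:
    x=c[:,0]; print(cv2.contourArea(c),x.min(0),x.max(0))
X=np.array([.9957,.0929,0]);Y=np.array([-.0929,.9957,0])
for nm,ce,a in(('start',[458.7,-344.6,42],16.54),('pushed',[489,-341.6,42],5.3)):
    a=np.radians(a);u=np.array([np.cos(a),np.sin(a),0]);v=np.array([-u[1],u[0],0])
    print(nm,[((proj('scene',np.array(ce)+33*i*u+45*j*v)-[120,100])*2.5).round() for i,j in((-1,-1),(-1,1),(1,1),(1,-1))])
E
```

```text
[ 480.76833965 -343.14785417   18.61323705] [ 0.03053446  0.30146522 -0.08280517]
finger [0, -31, -40] [271.16081339 223.46974453]
finger [0, 31, -40] [322.37524328 260.35595579]
finger [0, 0, -40] [296.18423096 241.49238129]
finger [0, 31, 8] [324.53181029 310.25476027]
1736.0 [203 194] [261 242]
start [array([290., 317.]), array([200., 270.]), array([258., 229.]), array([348., 271.])]
pushed [array([308., 301.]), array([236., 245.]), array([302., 212.]), array([377., 263.])]
```

```bash
python3 - <<'E'
from h import *
a=cv2.resize(camera('scene')[:,:,::-1][160:250,190:290],None,fx=4,fy=6.25*1.0)[:560];b=cv2.resize(camera('wrist')[:,:,::-1],(400,300))
print(a.shape)
c=np.zeros((600,800,3),np.uint8);a=cv2.resize(a,(400,360));c[:360,:400]=a;c[:300,400:]=b;c[300:600,400:]=cv2.resize(camera('top')[:,:,::-1][130:290,150:370],(400,300))
cv2.imwrite('pics/m.png',c)
E
```

```text
(560, 400, 3)
```

View pics/m.png

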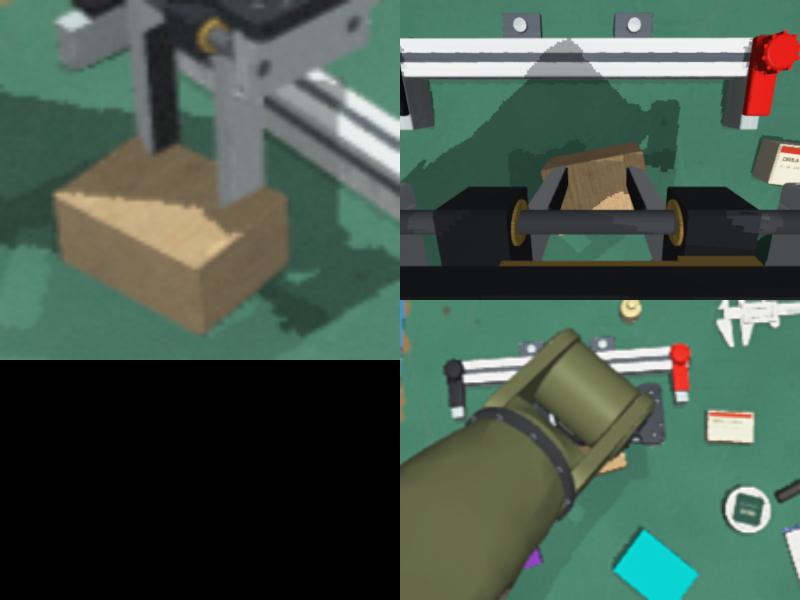

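The wrist view (upper right) shows the block between and in front of the fingers at about (600,180). In the scene crop the fingertips end on the block's top face at (165,150) and (235,205). I'll work out where the block really is.

```bash
python3 - <<'E'
from h import *
P=np.array([[203.7,208],[240,227],[262,208.7],[225,193.7]])
for z in(42,):
    w=ray('scene',P,z);print(w.round(1),np.linalg.norm(w-np.roll(w,-1,0),axis=1).round(1),w.mean(0))
F=np.array([558.8,-315.6]);X=np.array([.9957,.0929]);Y=np.array([-.0929,.9957])
print('fence', (np.c_[(w-F)@X,(w-F)@Y]).round(1))
Q=np.array([190,160])+np.array([[150,148],[180,150],[218,205],[263,190]])/4
print('tips if z=42',ray('scene',Q,42).round(1),'if 10.6',ray('scene',Q,10.6).round(1))
s=observe();print(s['joint_pos'],s['tau'],s['ft_force'],s['moment'])
E
```

```text
[[ 420.2 -314.9]
 [ 445.3 -401.3]
 [ 507.  -382. ]
 [ 476.2 -300.4]] [89.9 64.6 87.3 57.8] [ 462.14401441 -349.65615918]
fence [[-138.    13.6]
 [-121.   -74.8]
 [ -57.8  -61.3]
 [ -80.9   22.9]]
tips if z=42 [[ 474.4 -312.4]
 [ 485.2 -322.5]
 [ 476.5 -368.9]
 [ 499.6 -372.1]] if 10.6 [[ 494.9 -275.7]
 [ 506.4 -286.4]
 [ 497.1 -335.5]
 [ 521.7 -339. ]]
[-3.90786193e+01  3.22604648e+01  8.86196294e+01  4.81890971e-05
  5.91190326e+01  4.56318472e+01] [ 2.93080125e-02 -6.25731969e+01 -3.03135610e+01  5.47173608e-02
 -4.16012644e-02 -6.40370745e-04] [-0.2633625   0.78285439 -1.02970034] [ 0.01614955 -0.02076488 -0.06831428]
```

Visually the fingers are inside the block, yet there's no force and the block hasn't moved. I'll back out slowly by a little and watch whether the block follows.

```bash
cat > blk.py <<'E'
from h import *
im=camera('scene');s=observe()
c=blobs(im,(8,40,50),(28,220,255),(180,170,330,260))[0]
print(s['t'],np.array(s['ee_pos']).round(1),np.array(s['ft_force']).round(1),cv2.contourArea(c),c[:,0].min(0),c[:,0].max(0),c[c[:,0,1].argmax(),0])
E
python3 blk.py; python3 -m creep '[[-0.2,0,0,0,0.47],[-0.5,0,0,0,0.47]]'; python3 blk.py
```

```text
4.5 [ 480.7 -343.2   18.7] [ 0.3  0.3 -0.1] 1753.5 [203 194] [261 242] [239 242]
t: 4.75
ee_pos: [475.6, -343.6, 18.6]
orientation: [[0.996, 0.092, -0.0], [0.092, -0.996, -0.0], [-0.0, 0.0, -1.0]]
ft_force: [-0.1, -0.2, -0.1]
opening: 0.531
grasp_force: 0.0
4.8 [ 475.3 -343.7   18.6] [-0.7 -0.6 -0.2] 1713.0 [204 195] [261 242] [239 242]
```

The block doesn't react at all, so the fingers are passing through it without contact. I'll back out completely and retry with a slow, monitored touch using different finger geometry (shut).

```bash
python3 -m creep '[[-1,0,0,0,0.47],[-2,0,0,0,0.47],[-3,0,0,0,0.47],[-4,0,0,0,0.47],[-5,0,0,0,0.47],[-6,0,0,0,0.47],[-7,0,0,0,0.47],[-8,0,0,0,0.47],[-8.5,0,0,0,0.47],[-8.5,0,0,0,1],[-8.5,0,0,0,1],[-8.5,0,0,0,1],[-8.5,0,0,0,1],[-8.5,0,0,0,1],[-8.5,0,0,0,1]]'; python3 blk.py
python3 -m creep '[[1,0,0,0,1],[2,0,0,0,1],[2.5,0,0,0,1],[3,0,0,0,1],[3.5,0,0,0,1],[4,0,0,0,1],[4.3,0,0,0,1]]'; python3 blk.py
python3 - <<'E'
from h import *
a=cv2.resize(camera('scene')[:,:,::-1][140:260,170:310],(700,600))
cv2.imwrite('pics/n.png',a)
E
```

```text
t: 6.68
ee_pos: [391.2, -351.4, 18.6]
orientation: [[0.996, 0.092, -0.0], [0.092, -0.996, 0.0], [-0.0, -0.0, -1.0]]
ft_force: [-1.0, 0.6, -0.2]
opening: 0.003
grasp_force: 0.0
6.725 [ 391.2 -351.5   18.7] [ 0.2 -0.  -0. ] 1691.5 [205 196] [261 242] [238 242]
t: 7.6
ee_pos: [434.3, -347.5, 18.7]
orientation: [[0.996, 0.092, -0.0], [0.092, -0.996, -0.0], [-0.0, 0.0, -1.0]]
ft_force: [0.3, 1.0, 0.2]
opening: 0.007
grasp_force: 0.0
7.65 [ 434.5 -347.5   18.7] [-1.1 -0.3 -0.4] 1576.0 [203 196] [261 242] [238 242]
```

View pics/n.png

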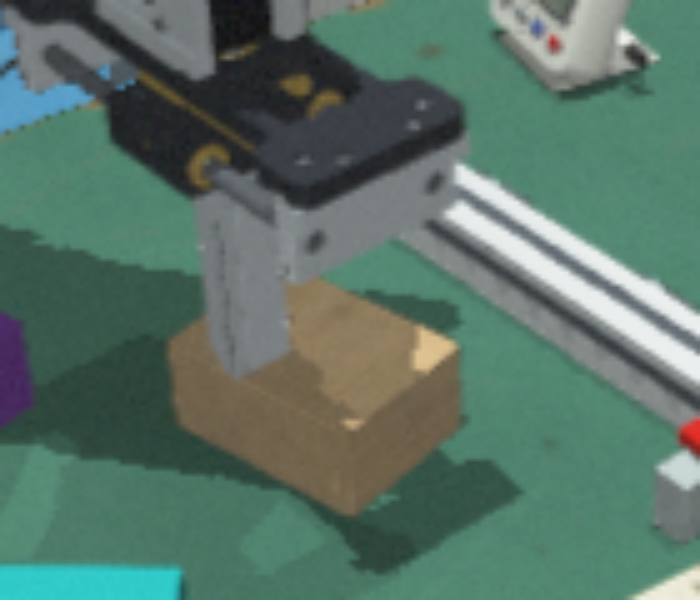

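The shut fingers at (245,370) also pass through the block's top without any force. Next I'll check whether the fingers feel the table, and whether a deeper touch (tips about 2 mm above the table) meets the block.

```bash
python3 -m creep '[[-2,0,0,0,1],[-4,0,0,0,1],[-4.3,0,0,0,1],[-4.3,0,0.6,0,1],[-4.3,0,0.9,0,1],[-4.3,0,1.1,0,1],[-4.3,0,1.2,0,1],[-4.3,0,1.2,0,1]]'; 
python3 -m creep '[[0,0,-0.3,0,1],[2,0,-0.3,0,1],[3,0,-0.3,0,1],[3.5,0,-0.3,0,1],[4,0,-0.3,0,1],[4.5,0,-0.3,0,1]]'; python3 blk.py
```

```text
t: 8.7
ee_pos: [391.3, -351.4, 6.6]
orientation: [[0.996, 0.092, -0.0], [0.092, -0.996, 0.0], [-0.0, -0.0, -1.0]]
ft_force: [0.7, 0.5, 0.1]
opening: 0.003
grasp_force: 0.0
t: 9.45
ee_pos: [436.0, -347.3, 9.7]
orientation: [[0.996, 0.092, -0.0], [0.092, -0.996, 0.0], [-0.0, -0.0, -1.0]]
ft_force: [-2.6, 0.1, 2.4]
opening: 0.002
grasp_force: 1.1
9.5 [ 436.5 -347.3    9.7] [-0.3 -0.3  0.3] 1401.5 [214 194] [269 239] [246 239]
```

The lower touch does meet the block: it moved about 10 px and I felt 2.6 N. I'll back off, spread the fingers and push at this height.

```bash
python3 -m creep '[[-2,0,0,0,1],[-4.2,0,0,0,1],[-4.2,0,0,0,0.47],[-4.2,0,0,0,0.47],[-4.2,0,0,0,0.47],[-4.2,0,0,0,0.47],[-2.5,0,0,0,0.47],[-1.5,0,0,0,0.47],[-1,0,0,0,0.47],[-0.5,0,0,0,0.47],[0,0,0,0,0.47],[0.5,0,0,0,0.47],[1,0,0,0,0.47],[1.5,0,0,0,0.47],[2,0,0,0,0.47]]'; python3 blk.py
python3 - <<'E'
from h import *
a=cv2.resize(camera('scene')[:,:,::-1][140:260,170:310],(700,600))
cv2.imwrite('pics/o.png',a)
E
```

```text
t: 11.38
ee_pos: [456.2, -345.5, 9.7]
orientation: [[0.996, 0.092, 0.0], [0.092, -0.996, -0.0], [-0.0, 0.0, -1.0]]
ft_force: [-1.0, 0.7, -0.9]
opening: 0.528
grasp_force: 0.5
11.425 [ 456.7 -345.4    9.7] [-0.2 -0.3 -0. ] 1340.0 [223 190] [277 236] [251 236]
```

View pics/o.png

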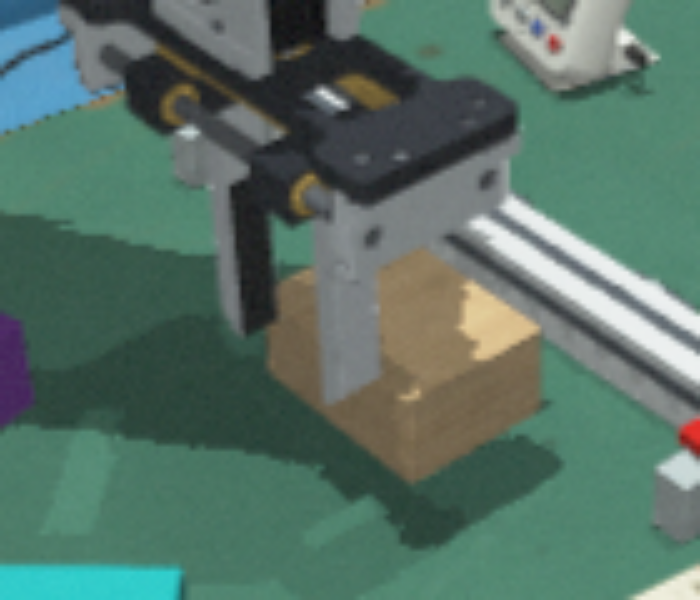

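The block now follows the fingers, at (405,350). The visible finger bottom, (325,405) to (380,380), is well above the block's base line, so the tips ride higher than the reading says. I'll measure the true tip height.

```bash
python3 - <<'E'
from h import *
s=observe();R=np.array(s['orientation']);T=np.array(s['ee_pos'])
i=camera_info('scene');M=np.linalg.inv(np.array(i['cam_to_world']));K=np.array(i['mtx'])
for x in(-8,8):
  for h in(8,-2,-12,-22,-32,-90):
    q=K@(M[:3,:3]@(T+R@[x,37.4,h])+M[:3,3]);print(x,h,((q[:2]/q[2]-[170,140])*5).round())
E
```

```text
-8 8 [344. 485.]
-8 -2 [342. 465.]
-8 -12 [341. 444.]
-8 -22 [340. 424.]
-8 -32 [338. 403.]
-8 -90 [330. 274.]
8 8 [377. 466.]
8 -2 [376. 446.]
8 -12 [375. 425.]
8 -22 [374. 405.]
8 -32 [373. 384.]
8 -90 [366. 256.]
```

The tips are really about 32 mm behind the nominal TCP, so the fingers are about 40 mm shorter than stated. That explains it: the first push skimmed over the block's top. The gripper body still clears everything if I go 25 mm lower. I'll back off, lower while watching the force, and push again.

```bash
python3 -m creep '[[-1.5,0,0,0,0.47],[-3,0,0,0,0.47],[-3,0,1,0,0.47],[-3,0,1.6,0,0.47],[-3,0,2,0,0.47],[-3,0,2.3,0,0.47],[-3,0,2.5,0,0.47],[-3,0,2.5,0,0.47]]'
python3 -m creep '[[1,0,0,0,0.47],[2,0,0,0,0.47],[2.6,0,0,0,0.47],[3.1,0,0,0,0.47],[3.6,0,0,0,0.47],[4.1,0,0,0,0.47],[4.6,0,0,0,0.47],[5.1,0,0,0,0.47],[5.5,0,0,0,0.47],[5.7,0,0,0,0.47],[5.7,0,0,0,0.47]]'; python3 blk.py
python3 - <<'E'
from h import *
a=cv2.resize(camera('scene')[:,:,::-1][120:250,170:340],(784,600))
cv2.imwrite('pics/p.png',a)
E
```

```text
t: 12.48
ee_pos: [426.1, -348.2, -15.4]
orientation: [[0.996, 0.092, -0.0], [0.092, -0.996, 0.0], [-0.0, -0.0, -1.0]]
ft_force: [-0.0, -0.9, 0.1]
opening: 0.531
grasp_force: 0.0
t: 13.85
ee_pos: [482.9, -343.0, -15.3]
orientation: [[0.996, 0.092, 0.0], [0.092, -0.996, -0.0], [0.0, 0.0, -1.0]]
ft_force: [-0.7, 0.6, 0.1]
opening: 0.533
grasp_force: 0.0
13.9 [ 482.9 -343.   -15.3] [0.5 0.5 0.4] 847.0 [253 191] [288 229] [262 229]
```

View pics/p.png

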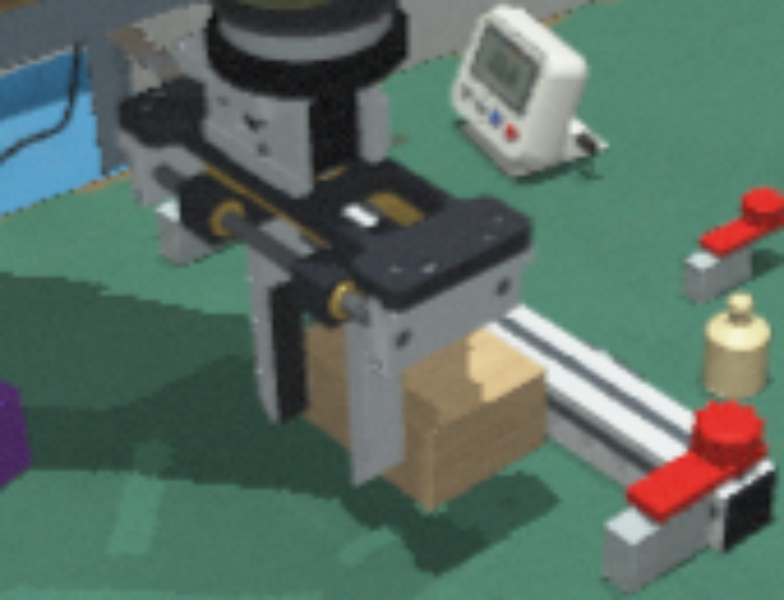

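The fingers at (280,400) and (375,450) now push the block low on its long side, and it is almost parallel to the fence. A few millimetres remain, so I'll press it home, then retract and measure.

```bash
python3 -m creep '[[0.2,0,0,0,0.47],[0.4,0,0,0,0.47],[0.5,0,0,0,0.47],[0.5,0,0,0,0.47]]'; python3 blk.py
python3 -m creep '[[0.1,0,0,0,0.47],[0.2,0,0,0,0.47],[0.2,0,0,0,0.47]]'; python3 blk.py
```

```text
t: 14.45
ee_pos: [487.8, -342.5, -15.3]
orientation: [[0.996, 0.092, -0.0], [0.092, -0.996, -0.0], [-0.0, 0.0, -1.0]]
ft_force: [-1.5, 0.2, 0.8]
opening: 0.529
grasp_force: 0.7
14.5 [ 487.8 -342.6  -15.3] [-2.  -0.6  1.1] 840.5 [255 190] [289 228] [264 228]
t: 14.88
ee_pos: [487.7, -342.5, -15.4]
orientation: [[0.996, 0.092, -0.004], [0.092, -0.996, 0.001], [-0.004, -0.001, -1.0]]
ft_force: [-18.0, -0.5, 10.4]
opening: 0.531
grasp_force: 9.0
14.925 [ 487.7 -342.5  -15.4] [-18.1  -1.2   9.4] 835.0 [255 190] [289 228] [264 228]
```

It is flush: 18 N at finger position x_f = −73, as predicted. Next I'll retract, shut the fingers, and go over to the block's left end.

```bash
python3 -m creep '[[-1,0,0,0,0.47],[-2,0,0,0,0.47],[-2,0,-3,0,0.47],[-2,0,-6,0,1],[-2,-3,-7,0,1],[-2,-6,-7,0,1],[0,-8,-7,0,1],[2,-8,-7,0,1],[3.5,-8,-7,0,1],[3.5,-8,-7,0,1],[3.5,-8,-7,0,1]]'; python3 - <<'E'
from h import *
im=camera('scene');c=blobs(im,(8,40,50),(28,220,255),(180,150,330,260))[0]
ap=cv2.approxPolyDP(cv2.convexHull(c),2.5,True)[:,0];print(ap.tolist(),cv2.contourArea(c))
F=np.array([558.8,-315.6]);X=np.array([.9957,.0929]);Y=np.array([-.0929,.9957])
for z in(42,0):
    w=ray('scene',ap,z)-F;print(z,np.c_[w@X,w@Y].round(1).tolist())
E
```

```text
t: 16.3
ee_pos: [516.5, -259.5, 54.5]
orientation: [[0.996, 0.092, -0.0], [0.092, -0.996, 0.0], [-0.0, -0.0, -1.0]]
ft_force: [-0.1, -0.0, -0.8]
opening: 0.005
grasp_force: 0.0
[[258, 180], [289, 199], [289, 214], [265, 228], [237, 207], [235, 196], [237, 190]] 1697.0
42 [[-2.5, 15.3], [0.3, -73.3], [-31.1, -106.3], [-89.7, -106.5], [-89.4, -26.0], [-70.9, 3.8], [-55.8, 16.8]]
0 [[35.9, 62.0], [38.9, -33.8], [5.0, -69.5], [-58.2, -69.6], [-58.0, 17.4], [-38.0, 49.6], [-21.6, 63.6]]
```

The block's back edge is at the fence, and its centre is at y_f ≈ −29. I'll lower at the left end and push it along the fence, about 98 mm of travel, then check.

```bash
python3 -m creep '[[0,0,3,0,1],[0,0,5,0,1],[0,0,6.5,0,1],[0,0,7,0,1],[0,1,7,0,1],[0,2,7,0,1],[0,2.7,7,0,1],[0,3.3,7,0,1],[0,3.9,7,0,1],[0,4.5,7,0,1],[0,5.1,7,0,1],[0,5.7,7,0,1],[0,6.3,7,0,1],[0,6.9,7,0,1],[0,7.5,7,0,1],[0,8,7,0,1],[0,8.5,7,0,1],[0,9,7,0,1],[0,9.4,7,0,1],[0,9.4,7,0,1]]'; cat > m.py <<'E'
from h import *
im=camera('scene');c=blobs(im,(8,40,50),(28,220,255),(180,150,350,275))[0]
ap=cv2.approxPolyDP(cv2.convexHull(c),2.5,True)[:,0]
F=np.array([558.8,-315.6]);X=np.array([.9957,.0929]);Y=np.array([-.0929,.9957])
w=ray('scene',ap,42)-F;print(ap.tolist(),np.c_[w@X,w@Y].round(1).tolist())
t=np.array(observe()['ee_pos'])[:2]-F;print('tcp',(t@X).round(1),(t@Y).round(1))
E
python3 m.py
```

```text
t: 18.85
ee_pos: [525.8, -353.4, -15.5]
orientation: [[0.996, 0.092, -0.0], [0.092, -0.996, -0.0], [-0.0, 0.0, -1.0]]
ft_force: [0.3, -0.3, 0.1]
opening: 0.003
grasp_force: 0.0
[[281, 194], [313, 214], [313, 220], [300, 239], [288, 246], [257, 222], [256, 207]] [[-0.2, -51.2], [1.6, -135.7], [-10.8, -147.6], [-63.8, -168.1], [-91.1, -167.1], [-89.6, -84.5], [-62.8, -49.9]]
tcp -36.3 -34.4
```

```bash
python3 -m creep '[[0,0.2,0,0,1],[0,0.4,0,0,1],[0,0.5,0,0,1],[0,0.5,0,0,1]]'; python3 -m creep '[[0,0.1,0,0,1],[0,0.2,0,0,1],[0,0.2,0,0,1]]';python3 m.py
```

```text
t: 19.4
ee_pos: [526.4, -358.2, -15.3]
orientation: [[0.996, 0.092, 0.0], [0.092, -0.996, -0.0], [0.0, 0.0, -1.0]]
ft_force: [-0.6, -0.3, -0.1]
opening: 0.006
grasp_force: 0.0
t: 19.77
ee_pos: [526.6, -360.1, -15.3]
orientation: [[0.996, 0.092, 0.0], [0.092, -0.996, -0.0], [0.0, 0.0, -1.0]]
ft_force: [0.0, 0.4, 0.4]
opening: 0.007
grasp_force: 0.1
[[283, 196], [316, 216], [299, 243], [291, 248], [259, 224], [258, 209]] [[-1.7, -58.6], [1.5, -143.3], [-72.1, -174.1], [-90.7, -174.0], [-90.5, -91.1], [-63.9, -57.0]]
tcp -36.2 -41.3
```

```bash
python3 -m creep '[[0,0.1,0,0,1],[0,0.1,0,0,1],[0,0.2,0,0,1],[0,0.2,0,0,1]]'; python3 -m creep '[[0,0.1,0,0,1],[0,0.1,0,0,1]]'
```

```text
t: 20.32
ee_pos: [526.5, -360.6, -15.3]
orientation: [[0.996, 0.093, -0.001], [0.093, -0.996, 0.002], [-0.001, -0.003, -1.0]]
ft_force: [-3.1, 11.7, 6.7]
opening: 0.006
grasp_force: 6.2
t: 20.58
ee_pos: [526.6, -360.6, -15.3]
orientation: [[0.996, 0.093, -0.002], [0.093, -0.996, 0.004], [-0.002, -0.004, -1.0]]
ft_force: [-4.9, 19.5, 10.5]
opening: 0.006
grasp_force: 9.8
```

The block is against the stop, with 19 N on the fingers. I'll back off, go round to the front and square it against the fence once more.

```bash
python3 -m creep '[[0,-1,0,0,1],[0,-2,0,0,1],[0,-2,-4,0,1],[0,-2,-7,0,0.47],[-3,0,-7,0,0.47],[-6.2,2,-7,0,0.47],[-6.2,4,-7,0,0.47],[-6.2,5.6,-7,0,0.47],[-6.2,5.6,-4,0,0.47],[-6.2,5.6,-1,0,0.47],[-6.2,5.6,0,0,0.47],[-6.2,5.6,0,0,0.47],[-5.2,5.6,0,0,0.47],[-4.6,5.6,0,0,0.47],[-4.3,5.6,0,0,0.47],[-4,5.6,0,0,0.47],[-3.8,5.6,0,0,0.47],[-3.7,5.6,0,0,0.47],[-3.7,5.6,0,0,0.47]]';python3 m.py; python3 -m creep '[[0.1,0,0,0,0.47],[0.1,0,0,0,0.47],[0.2,0,0,0,0.47]]'
```

```text
t: 22.95
ee_pos: [495.1, -422.2, -15.4]
orientation: [[0.996, 0.092, -0.0], [0.092, -0.996, 0.0], [-0.0, -0.0, -1.0]]
ft_force: [0.2, -0.2, -0.2]
opening: 0.531
grasp_force: 0.0
[[315, 215], [300, 242], [291, 248], [284, 242], [289, 224], [308, 212]] [[2.2, -140.1], [-69.1, -173.5], [-90.7, -174.0], [-89.4, -155.4], [-50.6, -126.8], [-1.1, -125.5]]
tcp -73.3 -100.2
t: 23.38
ee_pos: [495.2, -422.2, -15.4]
orientation: [[0.996, 0.092, -0.004], [0.092, -0.996, 0.001], [-0.004, -0.001, -1.0]]
ft_force: [-19.1, 1.1, 9.5]
opening: 0.531
grasp_force: 9.6
```

```bash
python3 -m creep '[[-1,0,0,0,0.47],[-2.5,0,0,0,0.47],[-3,0,-4,0,0.47],[-3,0,-9,0,0.47],[-3,0,-14,0,0.47],[-5,1,-19,0,0.47],[-10,2,-19,0,0.47],[-15,3,-19,0,0.47],[-20,4,-19,0,0.47],[-25,5,-19,0,0.47],[-30,6,-19,0,0.47],[-35,7,-19,0,0.47],[-36,8,-19,0,0.47],[-36,8,-19,0,0.47],[-36,8,-19,0,0.47]]'
python3 - <<'E'
from h import *
im=camera('top')
c=blobs(im,(10,60,90),(25,200,255),(210,140,310,240))[0]
r=cv2.minAreaRect(ray('top',c[:,0],42).astype(np.float32));print(r)
F=np.array([558.8,-315.6]);X=np.array([.9957,.0929]);Y=np.array([-.0929,.9957]);d=np.array(r[0])-F;print(d@X,d@Y)
cv2.imwrite('pics/end.png',cv2.resize(im[:,:,::-1][130:260,165:365],(800,520)))
E
```

```text
t: 25.25
ee_pos: [147.1, -534.4, 174.5]
orientation: [[0.996, 0.093, 0.0], [0.093, -0.996, 0.0], [0.0, -0.0, -1.0]]
ft_force: [-0.2, 1.1, -0.1]
opening: 0.53
grasp_force: 0.0
((533.4970703125, -415.2696228027344), (67.40782928466797, 90.97138214111328), 4.952730655670166)
-34.45343504821773 -96.89040125671386
```

View pics/end.png

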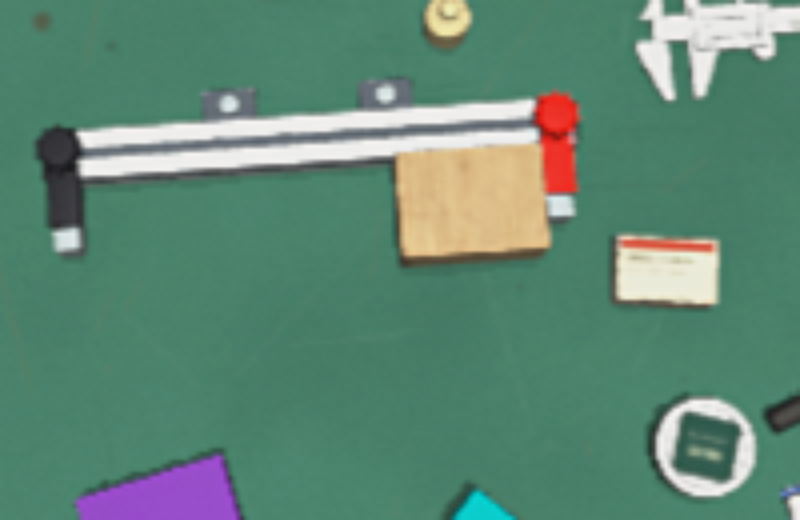

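The end view shows the block flush on the fence at (475,200). Its right end meets the red stop's arm at (549,205), and the tin, carton and weight are unmoved. Contact forces on both sides agree, so I'm handing in.

```bash
python3 -c "from plant import *; print(job_done())"
```

```text
the job is handed in; nothing more can be done
None
```

The job is handed in at about 25 s: the wooden block lies flush against the fence with its end on the red stop, confirmed by contact force (about 19 N) on both sides and a final top view; `job_done` gave no verdict.

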